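Press the gudgeon pin home and put the setting block away

ROBOT

A 6-joint arm with a two-finger parallel gripper is mounted at the origin on the work surface. World frame = base frame: x ahead of the robot, y to its left, z up, the work surface at z = 0. Lengths are in m, angles in rad, forces in N, time in s.
With the tool pointing down it reaches from about 0.3 to 0.775 m from the base axis. Payload 14.6 kg.
Tool frame: the origin (TCP) lies on the centre line of the jaws, within the pads' length; the fingertips stand 19 mm ahead of it and the grasp point (between the pads) is the TCP; z points along the fingers, y is the direction in which the jaws open and shut (so a half turn about z gives the same grasp; the last joint's range is limited). The gripper opens to 94 mm and grips with 3 to 60 N. Pads are 16 mm wide; open, the fingers measure 119 mm over their backs; the gripper's body (75 mm by 177 mm) begins 78 mm behind the grasp point.
Start: joints at [-1.255, 0.3, 1.521, -0, 1.321, -0.067], TCP at [0.205, -0.51, 0.224] pointing down, gripper open.
Joint ranges: [-3.03, 3.03], [-0.79, 2.21], [0.23, 2.52], [-1.04, 4.18], [0, 3.07], [-2.55, 2.55]. Speed limits (rad/s): [2.22, 2.22, 2.57, 3.14, 3.14, 3.14].

INTERFACE

Orientations are given as [roll, pitch, yaw] about the fixed x, y, z axes, in that order (R = Rz(yaw) Ry(pitch) Rx(roll)).
In Python, from station import ctrl gives the robot as it stands. The module is installed in compiled form; this text tells all that it offers.
- The arm moves only by the shell command python3 -m creep 'ROWS' [FORCE]. ROWS is a JSON object of lists of equal length, an entry for each row: "translation": the shift along the world's x, y, z in mm, a list of three; "yaw": the turn about the world's z in rad; "gripper": the closure in counts, from 0 (fully open) to 255 (shut). A call has 1 to 5 rows; each row is the pose to reach, as a shift and turn from the pose measured when the call began; what a row does not reach only later rows make up. A row lasts 1/12 s, in which the tool goes at most 41.7 mm and 7.16 degrees, less where a joint would pass 70% of its speed; a pose out of reach is approached as far as the arm can. A call with a gripper value outside its range is refused whole. The fingers move at their own pace and stop on an object; FORCE is the grip in N (left out, the last holds). Time passes only in rows, so rows that repeat a pose let the fingers close. It gives the time, the measured TCP pose, the force and the opening at its end, in the units of the state.
- ctrl.get_obs(): the state, without advancing time (a new reading comes with each control period).
- ctrl.camera(name): name is "side" or "top" or "wrist"; returns a dict with "pixels" (384x512x3 uint8, red, green, blue), "depth" (384x512 float32, m along the optical axis (not along the pixel's ray), 0 where there is no reading), "fx", "fy", "cx", "cy" (pixels), "R" (3x3) and "t" (3): a world point X has camera coordinates R X + t; the wrist camera has in their place "tool_from_camera" (4x4, takes a point from camera to tool coordinates, whose origin is the TCP and whose axes are the flange's). Camera axes: x right, y down, z forward; pixel columns grow to the right and rows downward; lengths in m; the calibration is good to about 2 mm. The wrist camera is an equidistant fisheye: a pixel r from the principal point sees the ray r / f radians off the axis. A picture is of the moment at which its call begins: read the wrist's pose just before it.
- ctrl.hand_in(): hands the job in, once; it reports no verdict.
The state is a dict: "time_s": time; "qpos": joint angles; "joint_vel": joint speeds; "tau": joint torques, N m; "ee_pos": TCP position; "eef_rot": TCP orientation; "force": force on the tool from outside, world axes, zero at the start; "moment": the same for the moment, N m; "grip_width": finger opening in m.
Only numpy, scipy, OpenCV 4.12 (cv2) and the standard library are available. Lean on these libraries where they do the work, as an engineer would, in place of code of your own. Each camera call takes 0.05 s, during which the arm holds its last target. There are 200 camera calls.

TASK

Swing the press lever all the way to its stop so that the setting block pushes the gudgeon pin flush into the piston, and let the lever come right back to rest. Then take the medium setting block out of the press and lay it flat in its own storage slot, the one it fits, whose label has as many bars as the block has grooves. Leave the other blocks, tools and parts where they are.

Things in the scene. Friction and masses are not known exactly. Their poses are not given: they have to be found in the camera images.
- press: Pin press, fixed: grey base plate 130 (x) x 440 (y) x 15 mm, open from above. Origin on the bench, z up, y = the way the ram pushes. In mm: lever pivot y -80, z 17.5; ram guide y -25 to 15, 50 wide, 80 high. Lever drives ram, ram pushes the setting block along the channel, block pushes the pin into the piston. Ram alone is too short. When the lever returns the ram draws back; block and pin stay.
- ram_nose (a point): Centre of the ram's flat steel nose, 28 mm across, on the working line (press x 0, z 57.5 mm): at press y 30 mm with the lever at rest, y 69 mm at its stop.
- channel (a point): Floor centre of the press channel for the setting block, at press x 0, y 92, z 35 mm. The channel runs along press y from 40 to 145 mm, 34 mm wide inside, its side walls reaching to z 43 mm.
- piston_top (a point): Centre of the open upper end of the piston held fixed in the press, crown down: press x 0, y 190, z 85 mm. Aluminium, 84 mm across, 70 mm high; its side face meets the working line at press y 148 mm. Cradle jaws (to z 45) beside it and a backstop (to z 75) behind it.
- lever (a joint): Press lever, a hinge about the press x axis through the pivot: 0 at rest (leaning 0.45 rad from upright towards -y of the press), 0.9 at its stop (leaning 0.45 rad towards +y). A spring returns it to rest; it takes about 4 N at the cross-bar to start and 10 to 14 N at the stop with the pin being pressed. Damped: let go, it comes back within about a second.
- lever_grip (a point): Centre of the lever's black rubber cross-bar: a T-handle 110 mm long, 24 mm in diameter, lying along the press x axis, 200 mm from the pivot. It is 198 mm above the bench at rest and at the stop, 218 mm halfway; it travels 174 mm along press +y between them. A 16 mm round steel stem joins it from below at mid-length. The point's axes turn with the lever.
- pin (a joint): Gudgeon pin, slides along press +y into the piston against about 10 N of friction: 0 when its head stands 25 mm out of the piston's side, 0.025 when flush; it starts 15 to 25 mm proud, and could be pushed 5 mm too deep. A full lever stroke with the medium setting block in the channel brings it flush.
- pin_head (a point): Centre of the pin's flat head (22 mm in diameter, steel), at press x 0, z 57.5 mm; at press y 148 mm when flush.
- block_mid: Medium setting block, bare aluminium bar 80 mm long (x) x 30 mm (y) x 45 mm high (z), about 0.3 kg, with two dark grooves round its middle. Origin: centre of its underside. It starts loose in the press channel, its length along press y, between ram and pin, its top at z 80 mm.
- slot_mid: The medium block's own storage slot: a wooden tray 150 mm (x) x 66 mm (y) x 16 mm high with an 86 x 36 mm recess, 10 mm deep, at its centre; paper label at its -x end with two black bars. Origin: centre of its underside, 8 mm above the bench on the rack; recess floor at z 6 mm, tray top at z 16 mm over the origin. Recess length along x. The block lies in it along x, either way round.
- slot_short: Storage slot of the short block (one bar on its label): the same tray with a 66 x 36 mm recess, holding the short block. The three trays lie side by side, 70 mm apart, in any order.
- slot_long: Storage slot of the long block (three bars on its label): the same tray with a 106 x 36 mm recess; it is empty, but not for the medium block.
- block_short: Short setting block, 60 x 30 x 45 mm, one groove, lying in its own slot. Leave alone. Origin: centre of its underside.
- block_long: Long setting block, 100 x 30 x 45 mm, three grooves, lying on the bench. Leave alone. Origin: centre of its underside.
- wrench: Steel wrench 180 mm long, lying on the bench; leave alone.
- screwdriver: Screwdriver 190 mm long, lying on the bench; leave alone.
- spare_piston: Loose spare piston, 84 mm across, 70 mm high, standing on the bench; leave alone. Origin: centre of its underside.
- spray_a: Spray can, 66 mm across, 190 mm high, standing at the right; leave alone.
- spray_b: A second such spray can; leave alone.

How it is judged:
By the outcome, as a careful person would: the job done as asked, in the order asked, and still so for the second after the job is handed in, with the robot touching nothing.
It also fails if it takes over 64 s, if anything falls off the work surface, if the arm or the gripper's body presses on something with over 40 N, if the wrist force passes 120 N, or if a joint passes its speed limit or range.

## Working session

There is one attempt and no reset: what is moved stays moved. The work goes in short steps, Python scripts to look and compute and a shell command to move; the robot and the scene stay as the last step left them, time stands still between calls to the robot, and variables do not carry over. Pictures are saved under pics/ and viewed, about 8 in all and at most 12, crops included, and the job is handed in when it is done.

```bash
mkdir -p pics; cat > h.py <<'E'
import numpy as np,cv2,pickle
from station import ctrl
def snap(n,tag):
    o=ctrl.get_obs();c=ctrl.camera(n);c['obs']=o
    pickle.dump(c,open(f'pics/{tag}.pkl','wb'));cv2.imwrite(f'pics/{tag}.png',c['pixels'][:,:,::-1]);return c
def load(t): return pickle.load(open(f'pics/{t}.pkl','rb'))
def ray(c,u,v):
    d=np.array([(u-c['cx'])/c['fx'],(v-c['cy'])/c['fy'],1.]);R=np.array(c['R']);return -R.T@c['t'],R.T@d
def dep(c,u,v):
    o,d=ray(c,u,v);z=np.median(c['depth'][int(v)-1:int(v)+2,int(u)-1:int(u)+2]);return o+d*z
def atz(c,u,v,z):
    o,d=ray(c,u,v);return o+d*(z-o[2])/d[2]
E
python3 - <<'E'
from h import *
a=snap('top','top0');b=snap('side','side0')
im=np.vstack([a['pixels'],b['pixels']])
for c in(a,b): print(c['fx'],c['cx'],np.round(c['R'],3).tolist(),np.round(c['t'],3))
print(ctrl.get_obs())
for t in('top0','side0'):
    cv2.imwrite(f'pics/{t}b.png',cv2.resize(cv2.imread(f'pics/{t}.png'),(800,600),interpolation=cv2.INTER_CUBIC))
E
```

```text
408.2171238763925 258.89070934009357 [[0.003, -1.0, -0.022], [-0.986, 0.001, -0.168], [0.168, 0.023, -0.986]] [-0.089  0.538  1.201]
432.23167451067286 256.3771986371728 [[-0.866, -0.499, 0.015], [-0.314, 0.52, -0.794], [0.389, -0.693, -0.608]] [0.419 0.357 0.977]
{'time_s': 0.1, 'qpos': array([-1.25462064e+00,  3.00414439e-01,  1.52152592e+00,  9.01368481e-08,
        1.32068443e+00, -6.66193201e-02]), 'joint_vel': array([ 1.01543230e-03, -1.97465685e-03, -3.41025778e-03,  1.09673588e-03,
        3.04313355e-04, -1.39256494e-05]), 'tau': array([ 2.67878619e-03, -5.32636106e+01, -3.53278828e+01,  7.10420567e-02,
        2.34979566e-02, -6.90678098e-05]), 'ee_pos': array([ 0.20535341, -0.50999335,  0.22394073]), 'eef_rot': array([-3.14056282e+00, -6.87961920e-05,  3.82794951e-01]), 'force': array([-0.10426733,  0.48265892, -0.22828792]), 'moment': array([0.00319441, 0.02768444, 0.02329407]), 'grip_width': 0.09378443436763355}
```

View pics/top0b.png

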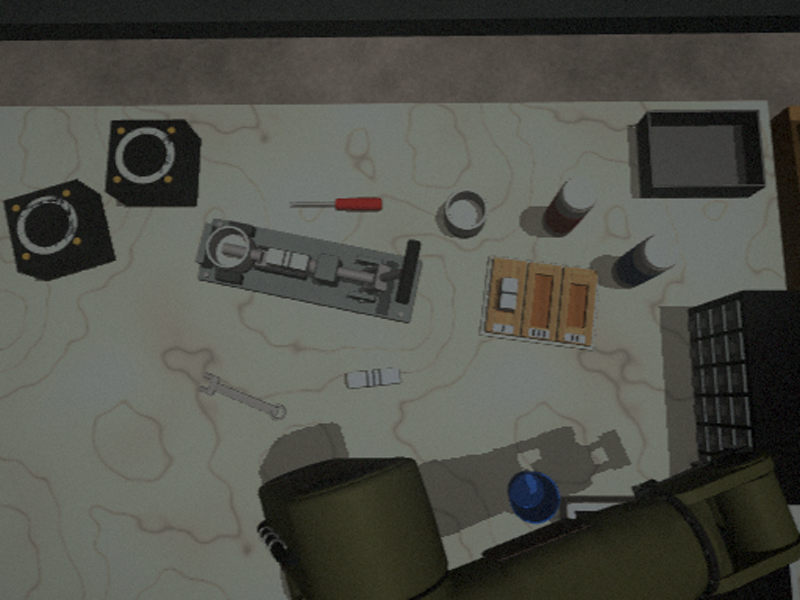

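View pics/side0b.png

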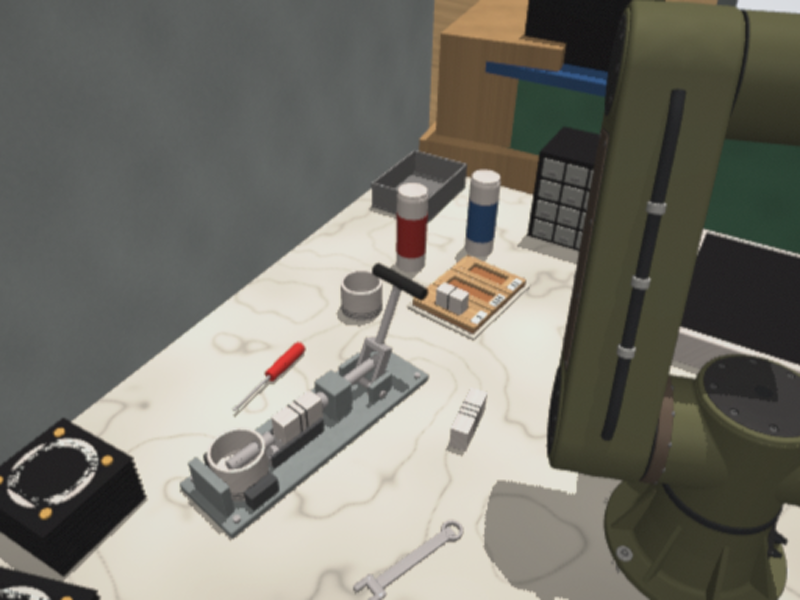

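Top view: the press lies with its ram direction towards image left (world +y). The piston is at about (229,247), the block at (288,261) and the cross-bar at (408,272). The three trays are at (507,298) with the short block, (541,300) and (577,302). I'll enlarge both areas.

```bash
python3 - <<'E'
from h import *
a=cv2.imread('pics/top0.png')
p=cv2.resize(a[135:210,120:280],(800,375),interpolation=cv2.INTER_CUBIC)
q=cv2.resize(a[160:226,300:390],(306,225),interpolation=cv2.INTER_CUBIC)
s=cv2.imread('pics/side0.png')
r=cv2.resize(s[160:220,260:342],(307,225),interpolation=cv2.INTER_CUBIC)
m=np.zeros((600,800,3),np.uint8);m[:375]=p;m[375:,:306]=q;m[375:,320:627]=r
m=np.clip(m*1.5,0,255).astype(np.uint8)
cv2.imwrite('pics/crop1.png',m)
E
```

```text
(no output)
```

View pics/crop1.png

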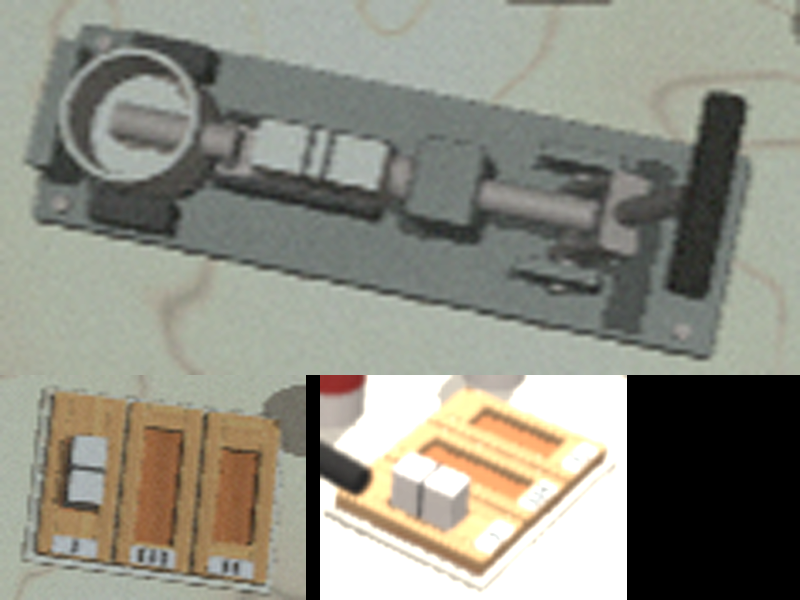

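```bash
cat > m1.py <<'E'
from h import *
c=load('top0');s=load('side0')
P=lambda u,v:(120+u/5,135+v/5); Q=lambda u,v:(300+u/3.4,160+(v-375)/3.4)
def show(n,uv,z):
    print(n,np.round(atz(c,*uv,z)*1000,1),'depth',np.round(dep(c,*uv)*1000,1))
for n,uv,z in[('plateA',P(80,25),.015),('B',P(748,160),.015),('C',P(708,355),.015),('D',P(35,218),.015)]:show(n,uv,z)
show('pistonrim c',P(130,115),.085)
for n,uv in[('b1',P(255,120)),('b2',P(388,138)),('b3',P(382,190)),('b4',P(248,172)),('bc',P(295,150)),('bc2',P(350,163))]:show(n,uv,.08)
show('bar1',P(725,95),.205);show('bar2',P(690,295),.205);show('barc',P(707,195),.21)
for n,uv in[('r1',Q(222,447)),('r2',Q(257,450)),('r3',Q(252,546)),('r4',Q(215,540))]:show(n,uv,.024)
show('floor',Q(237,495),.014)
for n,uv in[('t1',Q(206,412)),('t2',Q(280,420)),('t3',Q(268,586)),('t4',Q(196,575))]:show(n,uv,.024)
print(np.round(ctrl.get_obs()['ee_pos'],3))
E
python3 m1.py
```

```text
plateA [691.5 306.6  15. ] depth [695.5 311.3   1. ]
B [ 602.2 -121.6   15. ] depth [ 602.7 -121.6   12.7]
C [478.8 -96.7  15. ] depth [480.1 -96.5   3.9]
D [565.6 328.4  15. ] depth [566.3 329.8  11.1]
pistonrim c [615.3 249.8  85. ] depth [619.1 254.6  69.3]
b1 [613.2 175.4  80. ] depth [622.  184.4  43.3]
b2 [602.   94.7  80. ] depth [616.3 105.8  17.3]
b3 [570.1  97.4  80. ] depth [573.7 100.6  62.3]
b4 [581.3 178.3  80. ] depth [590.8 189.5  34.9]
bc [594.7 150.5  80. ] depth [594.8 150.6  79.6]
bc2 [586.7 117.1  80. ] depth [586.4 116.9  81.1]
bar1 [ 596.7 -108.6  205. ] depth [ 595.6 -108.6  209.1]
bar2 [488.  -90.1 205. ] depth [490.  -89.8 191.9]
barc [540.9 -99.1 210. ] depth [541.2 -99.1 208.7]
r1 [ 555. -417.   24.] depth [ 555.1 -417.2   23.3]
r2 [ 552.2 -448.5   24. ] depth [ 552.2 -448.5   23.8]
r3 [ 464.7 -440.1   24. ] depth [ 464.6 -439.9   24.9]
r4 [ 470.1 -407.3   24. ] depth [ 470.7 -408.7   18. ]
floor [ 512.4 -431.2   14. ] depth [ 512.2 -430.9   15.1]
t1 [ 587.4 -403.8   24. ] depth [ 590.7 -407.4    8.1]
t2 [ 579.9 -470.5   24. ] depth [ 583.  -474.9    8.6]
t3 [ 428.8 -452.7   24. ] depth [ 430.3 -457.8    5.3]
t4 [ 438.6 -389.2   24. ] depth [ 438.7 -389.5   22.4]
[ 0.205 -0.51   0.224]
```

The right-hand tray has two bars. The press yaw is about -11.8° and the block is centred on the working line. I'm moving behind the cross-bar with the jaws closed, turning by +0.98 rad so the jaw axis lies along press x.

```bash

python3 -m creep '{"translation":[[298,368,0],[298,368,0],[298,368,0],[298,368,0],[298,368,0]],"yaw":[0.98,0.98,0.98,0.98,0.98],"gripper":[255,255,255,255,255]}' 20
python3 - <<'E'
from h import *
c=load('top0')
for u,v in[(415,157),(420,153),(363,122),(369,119)]: print(np.round(dep(c,u,v)*1000))
o=ctrl.get_obs();print(np.round(np.array([502.8,-142,207])-o['ee_pos']*1000,1),np.radians(78.2)-o['eef_rot'][2])
E
```

```text
time_s: 0.52
ee_pos: [0.3372, -0.3465, 0.2241]
eef_rot: [-3.141, -0.0, 1.014]
force: [0.7, -0.3, 0.1]
grip_width: 0.0641
[ 591. -513.  191.]
[ 602. -527.  191.]
[ 689. -377.  192.]
[ 699. -394.  190.]
[165.6 204.5 -17.1] 0.3513129310303229
```

```bash

python3 -m creep '{"translation":[[166,204,0],[166,204,0],[166,204,0],[166,204,0],[166,204,0]],"yaw":[0.35,0.35,0.35,0.35,0.35],"gripper":[255,255,255,255,255]}' 20
python3 -m creep '{"translation":[[0,0,0],[0,0,0]],"yaw":[0,0],"gripper":[255,255]}' 
python3 - <<'E'
from h import *
o=ctrl.get_obs();print(np.round(np.array([502.8,-142,207])-o['ee_pos']*1000,1),np.radians(78.2)-o['eef_rot'][2])
E
```

```text
time_s: 0.93
ee_pos: [0.4684, -0.1844, 0.224]
eef_rot: [-3.14, -0.0, 1.364]
force: [0.7, -1.4, -0.2]
grip_width: 0.0311
time_s: 1.1
ee_pos: [0.4691, -0.1827, 0.2236]
eef_rot: [-3.14, -0.0, 1.368]
force: [-0.3, -0.6, 0.1]
grip_width: 0.0171
[ 33.7  40.7 -16.6] -0.003017071837236429
```

```bash

python3 -m creep '{"translation":[[34,41,-8],[34,41,-17],[34,41,-17],[34,41,-17],[34,41,-17]],"yaw":[0,0,0,0,0],"gripper":[255,255,255,255,255]}' 20
python3 - <<'E'
from h import *
o=ctrl.get_obs();w=snap('wrist','w0');t=snap('top','top1')
a=cv2.resize(t['pixels'][120:240,110:310,::-1],(500,300),interpolation=cv2.INTER_CUBIC)
m=np.zeros((600,800,3),np.uint8);m[:384,:512]=0;m[300:,:400]=cv2.resize(w['pixels'][:,:,::-1],(400,300));m[:300,:500]=a
cv2.imwrite('pics/c2.png',np.clip(m*1.4,0,255).astype(np.uint8));print(o['ee_pos'],o['force'])
E
```

```text
time_s: 1.52
ee_pos: [0.5025, -0.143, 0.2069]
eef_rot: [-3.14, -0.0, 1.367]
force: [-0.6, 1.0, 0.1]
grip_width: 0.0009
[ 0.50247975 -0.14298287  0.20689981] [-0.56885776  0.95254437  0.14213317]
```

View pics/c2.png

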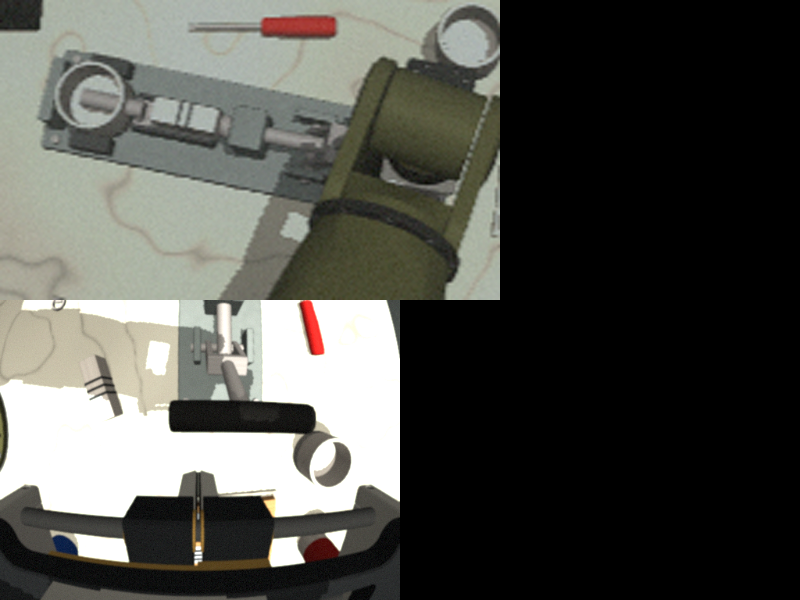

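The wrist view shows the closed fingers at (200,490) and the bar ahead at columns 170-315. They will meet it about 30 mm to the near side of the stem. Pushing now.

```bash

python3 -m creep '{"translation":[[4,20,0],[8,39,0],[11,54,0],[14,69,0],[17,83,0]],"yaw":[0,0,0,0,0],"gripper":[255,255,255,255,255]}' 20
python3 -m creep '{"translation":[[3,15,0],[6,29,0],[9,44,0],[12,59,0],[14,69,0]],"yaw":[0,0,0,0,0],"gripper":[255,255,255,255,255]}' 20
python3 - <<'E'
from h import *
o=ctrl.get_obs();p=o['ee_pos'][:2]*1000-[576.5,64];d=np.array([.2045,.9789]);print('press y',p@d,'x',p@[d[1],-d[0]],o['force'], 'bar stop would be tool y ~',7-20)
E
```

```text
time_s: 2.03
ee_pos: [0.5199, -0.0614, 0.2088]
eef_rot: [3.14, 0.002, 1.365]
force: [-1.6, -9.2, 6.8]
grip_width: 0.0006
time_s: 2.45
ee_pos: [0.5344, 0.0062, 0.2096]
eef_rot: [3.137, 0.005, 1.363]
force: [3.2, -12.7, -7.0]
grip_width: 0.0005
press y -65.22816272597684 x -29.43021933114021 [  3.18660691 -12.68987948  -6.95286486] bar stop would be tool y ~ -13
```

```bash

python3 -m creep '{"translation":[[3,12,0],[5,24,0],[7,34,0],[9,43,0],[9,43,0]],"yaw":[0,0,0,0,0],"gripper":[255,255,255,255,255]}' 20
python3 -m creep '{"translation":[[1,3,0],[1,5,0],[1,7,0],[1,7,0]],"yaw":[0,0,0,0],"gripper":[255,255,255,255]}' 20
python3 - <<'E'
from h import *
o=ctrl.get_obs();p=o['ee_pos'][:2]*1000-[576.5,64];d=np.array([.2045,.9789]);print('press y',p@d,'x',p@[d[1],-d[0]],o['force'])
E
```

```text
time_s: 2.87
ee_pos: [0.5425, 0.0476, 0.2085]
eef_rot: [3.14, 0.009, 1.362]
force: [-3.8, -10.9, -5.8]
grip_width: 0.0006
time_s: 3.2
ee_pos: [0.5428, 0.0516, 0.2075]
eef_rot: [-3.142, 0.013, 1.36]
force: [-0.3, -14.0, -9.4]
grip_width: 0.0003
press y -18.988575523750367 x -30.462430286209653 [ -0.31279705 -14.01585843  -9.4186332 ]
```

```bash

python3 -m creep '{"translation":[[1,4,0],[1,6,0],[2,8,0],[2,8,0],[2,8,0]],"yaw":[0,0,0,0,0],"gripper":[255,255,255,255,255]}' 20
python3 -m creep '{"translation":[[1,4,0],[2,8,0],[2,8,0],[2,8,0]],"yaw":[0,0,0,0],"gripper":[255,255,255,255]}' 20
python3 - <<'E'
from h import *
o=ctrl.get_obs();p=o['ee_pos'][:2]*1000-[576.5,64];d=np.array([.2045,.9789]);print('press y',p@d,'x',p@[d[1],-d[0]],o['force'])
s=snap('side','s1');cv2.imwrite('pics/s1c.png',cv2.resize(s['pixels'][150:350,100:300,::-1],(600,600),interpolation=cv2.INTER_CUBIC))
E
```

```text
time_s: 3.62
ee_pos: [0.5437, 0.0565, 0.2061]
eef_rot: [-3.138, 0.018, 1.358]
force: [-2.8, -15.3, -10.9]
grip_width: 0.0005
time_s: 3.95
ee_pos: [0.5444, 0.0601, 0.2051]
eef_rot: [-3.135, 0.026, 1.356]
force: [-6.6, -25.3, -7.5]
grip_width: 0.0005
press y -10.416746899156685 x -30.5956285943004 [ -6.5530061  -25.25761728  -7.51008008]
```

View pics/s1c.png

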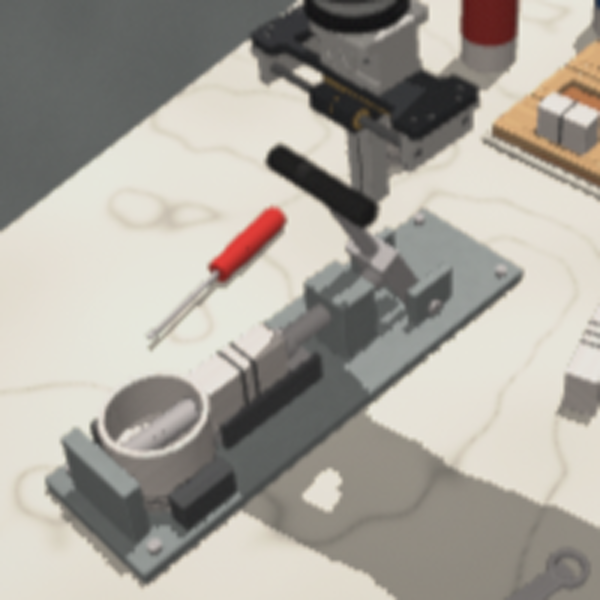

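The side view shows the lever leaning well forward at crop (322,183), with the block against the piston at (240,360). One more small push will confirm the stop.

```bash

python3 -m creep '{"translation":[[1,4,0],[2,8,0],[2,8,0],[2,8,0]],"yaw":[0,0,0,0],"gripper":[255,255,255,255]}' 20
python3 - <<'E'
from h import *
s=snap('side','s2');d=np.array([.2045,.9789])
def pr(X): p=X[:2]*1000-[576.5,64];return np.round([p@[d[1],-d[0]],p@d,X[2]*1000],1)
print(pr(ctrl.get_obs()['ee_pos']))
for u,v in[(300,166),(340,190),(310,168),(350,195)]:print('bar',pr(dep(s,100+u/3,150+v/3)))
for u,v in[(235,355),(265,338),(215,368)]:print('blocktop',pr(dep(s,100+u/3,150+v/3)))
E
```

```text
time_s: 4.33
ee_pos: [0.5447, 0.061, 0.2048]
eef_rot: [-3.132, 0.038, 1.352]
force: [-16.4, -44.2, 3.3]
grip_width: 0.0004
[-30.5  -9.4 204.8]
bar [ 22.5  13.7 209.4]
bar [-23.1  13.3 210.6]
bar [ 13.3  11.4 211.1]
bar [-33.5  12.7 211.2]
blocktop [  3.8 111.9  82.6]
blocktop [ 0.8 82.9 81.6]
blocktop [  6.5 130.4  80.4]
```

Force jumped to 47 N for 1 mm of travel, so the lever is at its stop. Retreating along press -y.

```bash

python3 -m creep '{"translation":[[-4,-20,0],[-10,-45,0],[-16,-75,0],[-22,-105,0],[-28,-135,0]],"yaw":[0.01,0.01,0.01,0.01,0.01],"gripper":[255,255,255,255,255]}' 20
python3 -m creep '{"translation":[[-6,-29,0],[-10,-50,0],[-16,-80,0],[-16,-80,0],[-16,-80,0]],"yaw":[0,0,0,0,0],"gripper":[255,255,255,255,255]}' 20
python3 -m creep '{"translation":[[0,0,20],[0,0,60],[0,0,90],[0,0,90]],"yaw":[0,0,0,0],"gripper":[255,255,255,255]}' 20
python3 -m creep '{"translation":[[0,0,0],[0,0,0],[0,0,0]],"yaw":[0,0,0],"gripper":[100,100,100]}' 20
python3 - <<'E'
from h import *
s=snap('side','s3');t=snap('top','top3');print(ctrl.get_obs()['eef_rot'])
a=cv2.resize(s['pixels'][150:350,100:300,::-1],(600,600),interpolation=cv2.INTER_CUBIC)
cv2.imwrite('pics/s3c.png',a)
E
```

```text
time_s: 4.8
ee_pos: [0.5158, -0.0766, 0.2052]
eef_rot: [-3.132, 0.038, 1.361]
force: [-0.6, -2.8, -1.5]
grip_width: 0.0002
time_s: 5.22
ee_pos: [0.4992, -0.1582, 0.2056]
eef_rot: [-3.133, 0.038, 1.358]
force: [-0.3, 0.1, 0.5]
grip_width: 0.0007
time_s: 5.55
ee_pos: [0.5005, -0.1581, 0.302]
eef_rot: [3.141, 0.04, 1.358]
force: [0.5, -0.4, 1.9]
grip_width: 0.0003
time_s: 5.8
ee_pos: [0.5003, -0.1577, 0.3013]
eef_rot: [-3.141, 0.039, 1.358]
force: [-1.2, 0.2, -0.2]
grip_width: 0.0171
[-3.14015518  0.0394648   1.35802404]
```

View pics/s3c.png

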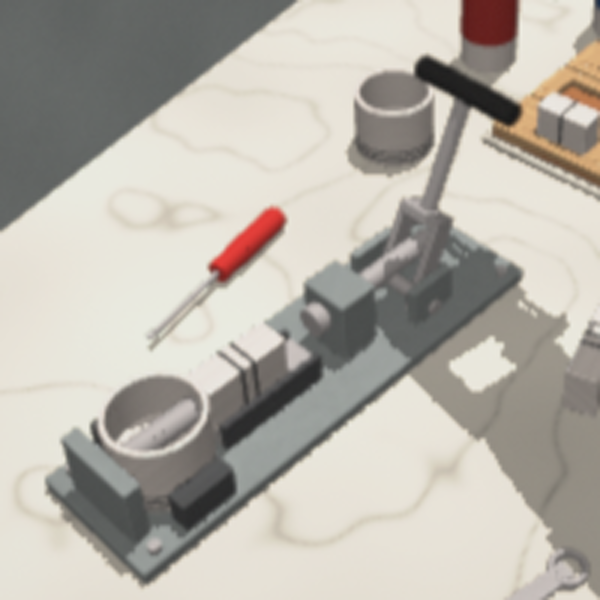

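The lever is back at rest and the ram has drawn back. The block stays against the piston in the channel. I'm moving above the block with the jaws open.

```bash

python3 -m creep '{"translation":[[98,328,0],[98,328,0],[98,328,0],[98,328,0],[98,328,0]],"yaw":[0.007,0.007,0.007,0.007,0.007],"gripper":[0,0,0,0,0]}' 20
python3 -m creep '{"translation":[[49,164,0],[49,164,0],[49,164,0],[49,164,0],[49,164,0]],"yaw":[0,0,0,0,0],"gripper":[0,0,0,0,0]}' 20
python3 - <<'E'
from h import *
o=ctrl.get_obs();print(np.round(np.array([598.8,170.7,150])-o['ee_pos']*1000,1),o['eef_rot'])
E
```

```text
time_s: 6.32
ee_pos: [0.56, 0.0436, 0.3007]
eef_rot: [-3.139, 0.04, 1.365]
force: [-0.2, -0.4, -0.1]
grip_width: 0.0583
time_s: 6.73
ee_pos: [0.6089, 0.2131, 0.2983]
eef_rot: [-3.136, 0.04, 1.369]
force: [0.0, -0.4, -0.2]
grip_width: 0.0915
[ -10.1  -42.4 -148.3] [-3.13607359  0.04024012  1.36910516]
```

```bash

python3 -m creep '{"translation":[[-10,-42,-30],[-10,-42,-70],[-10,-42,-105],[-10,-42,-145],[-10,-42,-148]],"yaw":[-0.004,-0.004,-0.004,-0.004,-0.004],"gripper":[0,0,0,0,0]}' 20
python3 -m creep '{"translation":[[0,0,0],[0,0,0]],"yaw":[0,0],"gripper":[0,0]}' 20
python3 - <<'E'
from h import *
o=ctrl.get_obs();print(o['ee_pos'],o['eef_rot'])
w=snap('wrist','w1');cv2.imwrite('pics/w1b.png',cv2.resize(w['pixels'][:,:,::-1],(800,600)))
print(w['fx'],w['cx'],w['cy'],np.round(w['tool_from_camera'],3).tolist())
from scipy.spatial.transform import Rotation as Ro
R=Ro.from_euler('xyz',o['eef_rot']).as_matrix();T=np.array(w['tool_from_camera'])
# project predicted block top corners (press x +-15, y 69/149, z80)
d=np.array([.2045,.9789]);e=np.array([d[1],-d[0]])
for x,y in[(-15,69),(15,69),(15,149),(-15,149),(0,109)]:
    X=np.r_[np.array([576.5,64])+x*e+y*d,80]/1000
    c=T[:3,:3].T@(R.T@(X-o['ee_pos'])-T[:3,3]);r=np.hypot(c[0],c[1]);th=np.arctan2(r,c[2])
    print(x,y,np.round(np.array([w['cx']+w['fx']*th*c[0]/r,w['cy']+w['fy']*th*c[1]/r])*1.5625,1))
E
```

```text
time_s: 7.15
ee_pos: [0.5957, 0.17, 0.1423]
eef_rot: [-3.125, 0.045, 1.365]
force: [-0.7, -0.6, -0.5]
grip_width: 0.0941
time_s: 7.32
ee_pos: [0.5957, 0.1699, 0.1427]
eef_rot: [-3.124, 0.046, 1.365]
force: [-0.2, 0.0, 0.2]
grip_width: 0.0942
[0.59565289 0.16992212 0.1427421 ] [-3.12424773  0.04583462  1.36517149]
297.3186396354542 253.29484335913043 194.05694037734284 [[-0.0, -0.971, -0.238, 0.068], [1.0, -0.0, 0.001, -0.0], [-0.001, -0.238, 0.971, -0.16], [0.0, 0.0, 0.0, 1.0]]
-15 69 [375.5 392.7]
15 69 [432.2 393. ]
15 149 [436.1 241.9]
-15 149 [373.2 241.7]
0 109 [404.3 321.4]
```

View pics/w1b.png

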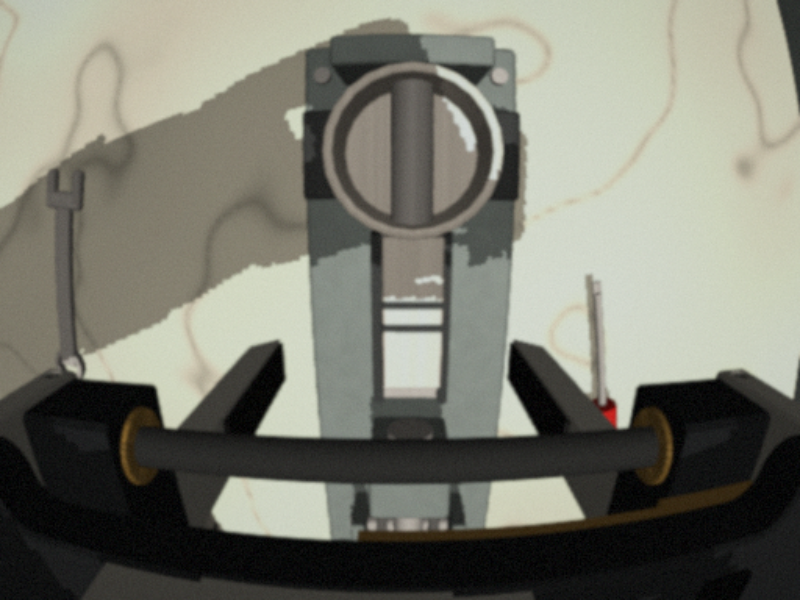

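The wrist view shows the block top at columns about 380-444 and near edge at row ~392, roughly 3-4 mm to press +x of the prediction. I'll correct for that, go lower and look again.

```bash

python3 -m creep '{"translation":[[6,0,-10],[6,0,-25],[6,0,-37],[6,0,-37],[6,0,-37]],"yaw":[0,0,0,0,0],"gripper":[0,0,0,0,0]}' 20
python3 - <<'E'
from h import *
o=ctrl.get_obs();print(o['ee_pos'],o['eef_rot'])
w=snap('wrist','w2');cv2.imwrite('pics/w2b.png',cv2.resize(w['pixels'][60:360,60:460,::-1],(800,600),interpolation=cv2.INTER_CUBIC))
from scipy.spatial.transform import Rotation as Ro
R=Ro.from_euler('xyz',o['eef_rot']).as_matrix();T=np.array(w['tool_from_camera'])
d=np.array([.2045,.9789]);e=np.array([d[1],-d[0]])
def pj(t):
    c=T[:3,:3].T@(t-T[:3,3]);r=np.hypot(c[0],c[1]);th=np.arctan2(r,c[2])
    return np.round((np.array([w['cx']+w['fx']*th*c[0]/r,w['cy']+w['fy']*th*c[1]/r])-60)*2,1)
for x,y in[(-15,69),(15,69),(15,149),(-15,149),(0,109)]:
    X=np.r_[np.array([576.5,64])+x*e+y*d,80]/1000
    print(x,y,pj(R.T@(X-o['ee_pos'])))
for y in(-.047,.047,0):print('tip',y,pj(np.array([0.008,y,.019])))
E
```

```text
time_s: 7.78
ee_pos: [0.6024, 0.1702, 0.107]
eef_rot: [-3.126, 0.045, 1.365]
force: [0.5, 0.1, 0.8]
grip_width: 0.0939
[0.60235058 0.17015725 0.10698189] [-3.12611934  0.04492257  1.36523747]
-15 69 [337.2 431.5]
15 69 [420.3 432.3]
15 149 [425.1 212. ]
-15 149 [329.9 211.9]
0 109 [378.  330.2]
tip -0.047 [242.2 317.1]
tip 0.047 [532.8 317. ]
tip 0 [387.6 318. ]
```

View pics/w2b.png

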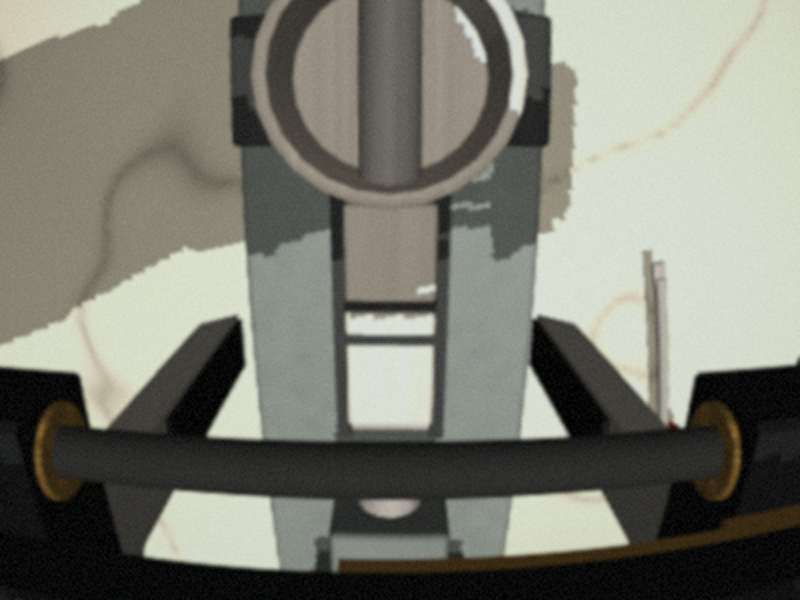

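The block at columns 346-435 (centre 390) is centred between the fingertips (387). Descending and gripping.

```bash

python3 -m creep '{"translation":[[0,0,-12],[0,0,-24],[0,0,-36],[0,0,-36]],"yaw":[0,0,0,0],"gripper":[0,0,0,0]}' 25
python3 -m creep '{"translation":[[0,0,0],[0,0,0],[0,0,0],[0,0,0],[0,0,0]],"yaw":[0,0,0,0,0],"gripper":[255,255,255,255,255]}' 25
python3 -m creep '{"translation":[[0,0,0],[0,0,0],[0,0,0],[0,0,0],[0,0,0]],"yaw":[0,0,0,0,0],"gripper":[255,255,255,255,255]}' 25
```

```text
time_s: 8.17
ee_pos: [0.6013, 0.1699, 0.0683]
eef_rot: [-3.123, 0.046, 1.365]
force: [0.1, 0.0, -1.0]
grip_width: 0.0937
time_s: 8.58
ee_pos: [0.6015, 0.1699, 0.0687]
eef_rot: [-3.124, 0.046, 1.365]
force: [0.4, 0.3, -0.1]
grip_width: 0.0639
time_s: 9.0
ee_pos: [0.6015, 0.1699, 0.0688]
eef_rot: [-3.124, 0.046, 1.365]
force: [1.4, -0.8, -1.1]
grip_width: 0.0306
```

```bash

python3 -m creep '{"translation":[[0,0,0],[0,0,0],[0,0,5],[0,0,15],[0,0,30]],"yaw":[0,0,0,0,0],"gripper":[255,255,255,255,255]}' 30
python3 -m creep '{"translation":[[0,0,30],[0,0,65],[0,0,100],[0,0,140],[0,0,180]],"yaw":[0,0,0,0,0],"gripper":[255,255,255,255,255]}' 30
python3 - <<'E'
from h import *
s=snap('side','s4');cv2.imwrite('pics/s4c.png',cv2.resize(s['pixels'][120:350,70:300,::-1],(600,600),interpolation=cv2.INTER_CUBIC))
E
```

```text
time_s: 9.42
ee_pos: [0.6008, 0.1698, 0.0984]
eef_rot: [-3.122, 0.047, 1.365]
force: [0.3, -1.7, -3.0]
grip_width: 0.0298
time_s: 9.83
ee_pos: [0.6001, 0.1697, 0.2808]
eef_rot: [-3.121, 0.047, 1.365]
force: [0.1, 0.5, -3.5]
grip_width: 0.0297
```

View pics/s4c.png

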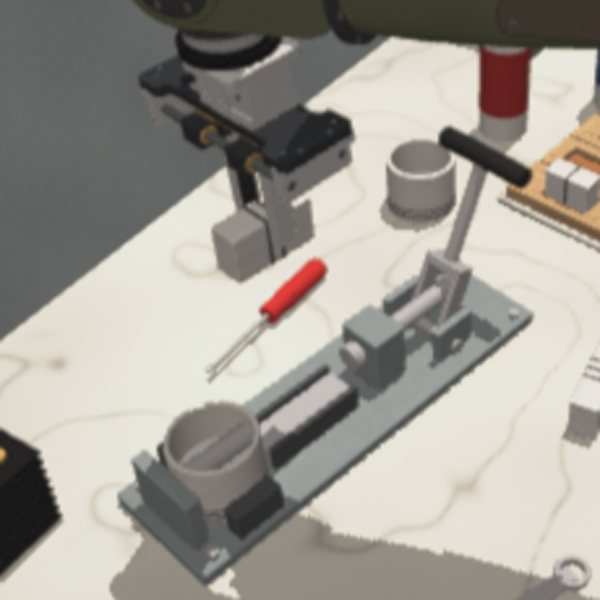

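The block is held level and clear. The pin no longer stands out of the piston side, and the lever is at rest. Carrying the block to the two-bar tray.

```bash

python3 -m creep '{"translation":[[-90,-598,0],[-90,-598,0],[-90,-598,0],[-90,-598,0],[-90,-598,0]],"yaw":[0,-0.2,-0.3,-0.4,-0.5],"gripper":[255,255,255,255,255]}' 30
python3 -m creep '{"translation":[[-62,-410,0],[-62,-410,0],[-62,-410,0],[-62,-410,0],[-62,-410,0]],"yaw":[-0.2,-0.3,-0.4,-0.5,-0.6],"gripper":[255,255,255,255,255]}' 30
python3 - <<'E'
from h import *
o=ctrl.get_obs();print(np.round(np.array([510,-428.5,260])-o['ee_pos']*1000,1),-.106-o['eef_rot'][2])
E
```

```text
time_s: 10.3
ee_pos: [0.5692, -0.0379, 0.283]
eef_rot: [-3.132, 0.042, 0.859]
force: [1.3, 0.4, -3.3]
grip_width: 0.0298
time_s: 10.72
ee_pos: [0.5377, -0.244, 0.2834]
eef_rot: [-3.132, 0.042, 0.253]
force: [1.0, 0.2, -3.2]
grip_width: 0.0296
[ -27.7 -184.5  -23.4] -0.3589455840213803
```

```bash

python3 -m creep '{"translation":[[-28,-184,0],[-28,-184,0],[-28,-184,0],[-28,-184,0],[-28,-184,0]],"yaw":[-0.36,-0.36,-0.36,-0.36,-0.36],"gripper":[255,255,255,255,255]}' 30
python3 - <<'E'
from h import *
o=ctrl.get_obs();print(np.round(np.array([510,-428.5,110])-o['ee_pos']*1000,1),-.106-o['eef_rot'][2])
E
```

```text
time_s: 11.13
ee_pos: [0.5077, -0.4319, 0.2832]
eef_rot: [-3.133, 0.042, -0.111]
force: [0.8, 0.9, -3.3]
grip_width: 0.0298
[   2.3    3.4 -173.2] 0.004852420338323879
```

```bash

python3 -m creep '{"translation":[[2,3,-35],[2,3,-70],[2,3,-105],[2,3,-130],[2,3,-130]],"yaw":[0.005,0.005,0.005,0.005,0.005],"gripper":[255,255,255,255,255]}' 30
cat > ws.py <<'E'
from h import *
import sys
tag=sys.argv[1]
o=ctrl.get_obs();print(o['ee_pos'],o['eef_rot'])
w=snap('wrist',tag);t=snap('top',tag+'t')
from scipy.spatial.transform import Rotation as Ro
R=Ro.from_euler('xyz',o['eef_rot']).as_matrix();T=np.array(w['tool_from_camera'])
cv2.imwrite(f'pics/{tag}b.png',cv2.resize(w['pixels'][60:360,60:460,::-1],(800,600),interpolation=cv2.INTER_CUBIC))
def pj(X):
    c=T[:3,:3].T@(R.T@(X-o['ee_pos'])-T[:3,3]);r=np.hypot(c[0],c[1]);th=np.arctan2(r,c[2])
    return np.round((np.array([w['cx']+w['fx']*th*c[0]/r,w['cy']+w['fy']*th*c[1]/r])-60)*2,1)
a=-.106;d=np.array([np.cos(a),np.sin(a)]);n=np.array([-d[1],d[0]])
for x,y in[(-43,-18),(43,-18),(43,18),(-43,18),(75,33),(75,-33)]:
    print('slot',x,y,pj(np.r_[np.array([510,-428.5])+x*d+y*n,24]/1000))
y=o['eef_rot'][2];d=np.array([np.cos(y),np.sin(y)]);n=np.array([-d[1],d[0]])
for z in(-35,10):
  for x,yy in[(40,-15),(40,15)]: print('block',z,x,yy,pj(o['ee_pos']+np.r_[x*d+yy*n,z]/1000))
E
python3 ws.py w3
```

```text
time_s: 11.55
ee_pos: [0.5079, -0.4273, 0.1474]
eef_rot: [-3.127, 0.05, -0.106]
force: [-1.0, 0.9, -4.4]
grip_width: 0.0297
[ 0.50793834 -0.42734177  0.14739384] [-3.1269053   0.04978952 -0.10568836]
slot -43 -18 [426.2 331.7]
slot 43 -18 [429.3 161.8]
slot 43 18 [352.9 161.7]
slot -43 18 [355.5 331.3]
slot 75 33 [320.4  94.6]
slot 75 -33 [462.1  94.7]
block -35 40 -15 [432.1 207.3]
block -35 40 15 [340.5 207.1]
block 10 40 -15 [442.6 240.3]
block 10 40 15 [324.6 240. ]
```

View pics/w3b.png

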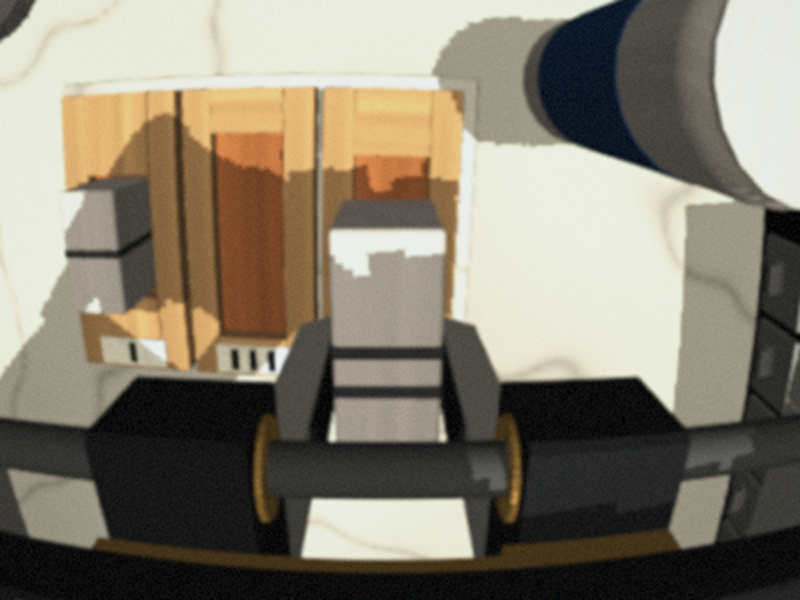

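The wrist view shows the two-bar recess at columns 353-430, far edge at row 155, and the block over it. The block and the recess are both about 3 mm ahead of prediction, so they agree with each other. Lowering to just above the tray.

```bash

python3 -m creep '{"translation":[[2,0,-25],[3,0,-50],[3,0,-70],[3,0,-82],[3,0,-82]],"yaw":[0,0,0,0,0],"gripper":[255,255,255,255,255]}' 30
python3 ws.py w4
```

```text
time_s: 12.07
ee_pos: [0.5127, -0.4288, 0.0716]
eef_rot: [-3.132, 0.043, -0.106]
force: [0.2, 0.2, -3.0]
grip_width: 0.0297
[ 0.51271714 -0.42881478  0.07158742] [-3.13169478  0.04345876 -0.10566612]
slot -43 -18 [431.7 417.4]
slot 43 -18 [437.8 200.6]
slot 43 18 [334.6 200.4]
slot -43 18 [340.8 416.9]
slot 75 33 [289.9 109.6]
slot 75 -33 [482.6 109.6]
block -35 40 -15 [431.5 207.8]
block -35 40 15 [340.  207.6]
block 10 40 -15 [442.7 239.8]
block 10 40 15 [324.9 239.5]
```

View pics/w4b.png

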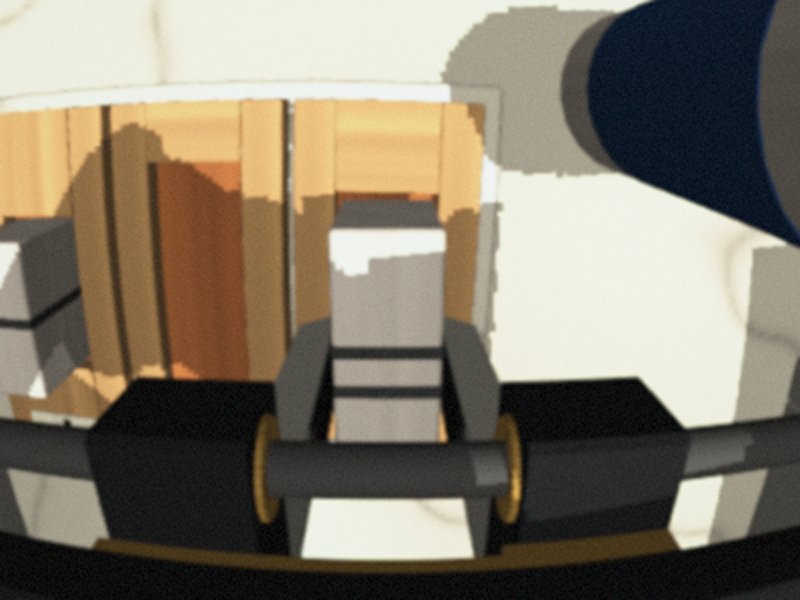

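The recess far edge is at row 193, columns 337-439. Against the block bottom edge, that calls for about -2 mm x and +0.7 mm y. Aligning and lowering.

```bash

python3 -m creep '{"translation":[[-2,1,-3],[-2,1,-7],[-2,1,-11],[-2,1,-15],[-2,1,-18]],"yaw":[0,0,0,0,0],"gripper":[255,255,255,255,255]}' 30
```

```text
time_s: 12.58
ee_pos: [0.5114, -0.4285, 0.0558]
eef_rot: [-3.134, 0.041, -0.106]
force: [0.5, 0.3, -2.9]
grip_width: 0.0298
```

```bash

python3 -m creep '{"translation":[[-1,0,-2],[-1,0,-4],[-1,0,-6],[-1,0,-7],[-1,0,-7]],"yaw":[0,0,0,0,0],"gripper":[255,255,255,255,255]}' 30
```

```text
time_s: 13.0
ee_pos: [0.5104, -0.4284, 0.0485]
eef_rot: [-3.133, 0.041, -0.106]
force: [0.5, -0.4, -2.4]
grip_width: 0.0301
```

```bash

python3 -m creep '{"translation":[[0,0,-1],[0,0,-2],[0,0,-2],[0,0,-2]],"yaw":[0,0,0,0],"gripper":[255,255,255,255]}' 30
```

```text
time_s: 13.33
ee_pos: [0.5108, -0.4287, 0.048]
eef_rot: [-3.134, 0.04, -0.106]
force: [-2.4, 2.6, 6.2]
grip_width: 0.0303
```

Contact is felt at the expected height, so the block is seated. Releasing and rising.

```bash

python3 -m creep '{"translation":[[0,0,0],[0,0,0],[0,0,0],[0,0,0],[0,0,0]],"yaw":[0,0,0,0,0],"gripper":[120,120,120,120,120]}' 20
python3 -m creep '{"translation":[[0,0,5],[0,0,20],[0,0,60],[0,0,100],[0,0,140]],"yaw":[0,0,0,0,0],"gripper":[120,120,120,120,120]}' 20
python3 -m creep '{"translation":[[-40,0,20],[-80,0,40],[-120,20,60],[-150,30,60],[-150,30,60]],"yaw":[0,0,0,0,0],"gripper":[120,120,120,120,120]}' 20
python3 - <<'E'
from h import *
s=snap('side','s9');t=snap('top','t9')
m=np.zeros((600,800,3),np.uint8)
m[:,:400]=cv2.resize(s['pixels'][150:270,260:340,::-1],(400,600),interpolation=cv2.INTER_CUBIC)
m[:300,400:]=cv2.resize(t['pixels'][135:225,280:400,::-1],(400,300),interpolation=cv2.INTER_CUBIC)
m[300:,400:]=cv2.resize(t['pixels'][120:225,120:260,::-1],(400,300),interpolation=cv2.INTER_CUBIC)
cv2.imwrite('pics/end.png',np.clip(m*1.25,0,255).astype(np.uint8))
E
```

```text
time_s: 13.75
ee_pos: [0.5107, -0.4287, 0.0479]
eef_rot: [-3.134, 0.04, -0.106]
force: [-0.1, 0.2, -0.7]
grip_width: 0.0497
time_s: 14.17
ee_pos: [0.5105, -0.4284, 0.1898]
eef_rot: [-3.134, 0.04, -0.106]
force: [0.1, 0.1, 0.1]
grip_width: 0.0495
time_s: 14.58
ee_pos: [0.3563, -0.3969, 0.2519]
eef_rot: [-3.135, 0.04, -0.108]
force: [1.3, -0.0, -0.3]
grip_width: 0.0497
```

View pics/end.png

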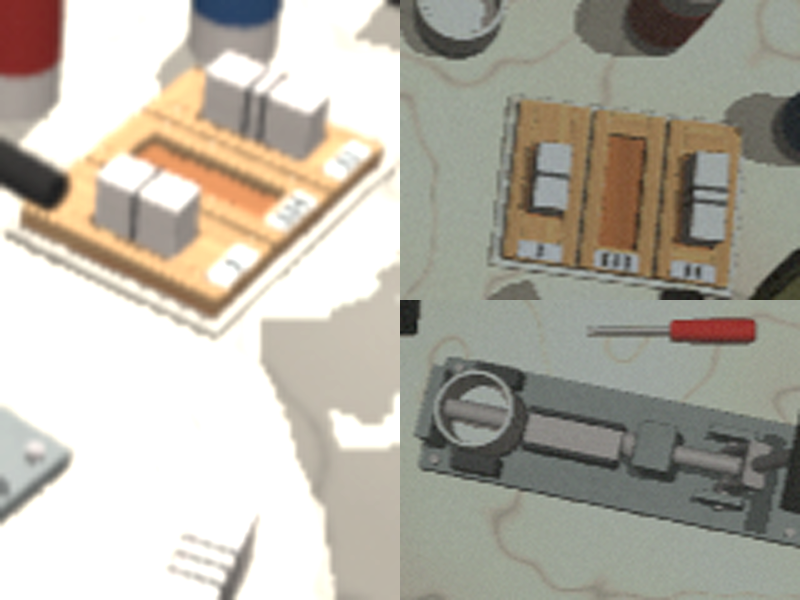

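The block lies in the two-bar slot at (710,197), the channel is empty and no pin stands proud. I'll check the block-top heights, then hand in.

```bash
python3 - <<'E'
from h import *
c=load('t9')
f=lambda u,v:(280+(u-400)/400*120,135+v/300*90)
for u,v in[(710,165),(712,220),(712,178),(552,160),(552,195)]:print(np.round(dep(c,*f(u,v))*1000,1))
c0=load('top0')
s0,s1=load('side0'),load('s9')
for u,v in[(552,160),(552,195)]:print('short before',np.round(dep(c0,*f(u,v))*1000,1))
ctrl.hand_in();print('handed in')
E
```

```text
[ 538.7 -431.4   57.8]
[ 488.5 -430.5   59.8]
[ 526.3 -431.9   61.1]
[ 542.8 -289.3   61.4]
[ 511.3 -288.9   58.8]
short before [ 543.1 -289.7   59.2]
short before [ 511.  -288.6   60.9]
the job is handed in; nothing more can be done
handed in
```

I pushed the press lever to its stop with the closed fingers, let it spring back to rest, then moved the medium block to the two-bar slot and handed the job in at about 14.6 s. No verdict was reported.

- **Lever:** on the last push the force rose from about 26 to 47 N for 1 mm of travel, which is how I judged the stop. Later pictures show the lever and ram back at rest.
- **Pin:** I did not measure it. The last pictures show no pin standing out of the piston's side, and the block was pushed as far as the flush position calls for.
- **Block:** its top measures about 58–61 mm above the bench, against 59 mm expected for lying flat in the slot.
- **Other things:** the short block has not moved. The spare piston, screwdriver, long block and spray cans look untouched in the last pictures. The wrench was out of the final crops, so I did not check it again.
- **Disagreement:** the wrist camera read about 3 mm off my predictions from the top view, so I aligned the grasp and the placing to the wrist camera.
- **Tilt:** the tool picked up about 2° of tilt while pushing the lever, which did not affect how the block was laid down.

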